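Fetch the 18-tooth gear from behind the filler parts

ROBOT

A 6-joint arm with a two-finger parallel gripper is mounted at the origin on the work surface. World frame = base frame: x ahead of the robot, y to its left, z up, the work surface at z = 0. Lengths are in m, angles in degrees, forces in N, time in s.
With the tool pointing down it reaches from about 0.4 to 0.825 m from the base axis. Payload 7 kg.
Tool frame: the origin (TCP) lies on the centre line of the jaws, within the pads' length; the fingertips stand 19 mm ahead of it and the grasp point (between the pads) is the TCP (r.tip_extent is the distance from the TCP to the fingertips, in m); z points along the fingers, y is the line along which they close (so a half turn about z gives the same grasp; the last joint's range is limited). The gripper opens to 88 mm and grips with 3 to 60 N. Pads are 19 mm wide; open, the fingers measure 130 mm over their backs; the gripper's body (78 mm by 193 mm) begins 47 mm behind the grasp point.
Start: joints at [-55.457, 20.546, 0.682, 0, -70.136, -16.507], TCP at [0.209, -0.642, 0.246] pointing down, gripper open.
Joint ranges: [-176.03, 176.03], [-82.01, 121.73], [-58.28, 71.71], [-173.87, 95.51], [-174.79, -0.11], [-173.66, 173.66]. Speed limits (degrees/s): [136.94, 136.94, 172.46, 180, 180, 180].

INTERFACE

Orientations are given as [roll, pitch, yaw] about the fixed x, y, z axes, in that order (R = Rz(yaw) Ry(pitch) Rx(roll)).
In Python, from plant import r gives the robot as it stands. The module is installed in compiled form; this text tells all that it offers.
- The arm moves only by the tool jog_arm, never from a script. Its argument "deltas" is a list that holds one entry, the list of rows, each a list of 5 numbers: the opening, from -1 (shut) to 1 (fully open), then the shift along the world's x, y, z in cm, then the turn about the world's z in rad. In form: [[[claw, dx, dy, dz, turn], ...]]. A call has 1 to 8 rows; each row shifts and turns the commanded pose from where the row before left it; what a row does not reach is not made up. A row lasts 1/8 s, in which the tool goes at most 62.5 mm and 10.7 degrees, less where a joint would pass 70% of its speed; a pose out of reach is approached as far as the arm can. A call with a gripper value outside its range is refused whole. The fingers move at their own pace and stop on an object; "force" is the grip in N (left out, the last holds). Time passes only in rows, so rows that do not move let the fingers close. It gives the time, the measured TCP pose, the force, the opening and the grip force at its end, in the units of the state.
- r.get_state(): the state, without advancing time (a new reading comes with each control period).
- r.capture(name): name is "scene" or "side" or "wrist"; returns the picture (400x640x3 uint8, blue, green, red); there is no depth.
- r.camera_info(name): a dict with "fx", "fy", "cx", "cy" (pixels), "view" (4x4, takes a point from world to camera coordinates). Camera axes: x right, y up, looking along -z (the intrinsics and any distortion apply to the point x, -y, -z); pixel columns grow to the right and rows downward; lengths in m; the calibration is good to about 2 mm. A picture is of the moment at which its call begins: read the wrist's pose just before it. camera_info takes no time and is no camera call; for the wrist camera it gives the pose at the moment of the call.
- r.close_job(): hands the job in; it is judged then, once.
The state is a dict: "time_s": time; "joints": joint angles; "qd": joint speeds; "joint_torque": joint torques, N m; "tcp_pos": TCP position; "eef_rot": TCP orientation; "contact_force": force on the tool from outside, world axes, zero at the start; "moment": the same for the moment, N m; "gripper_width": finger opening in m; "gripper_force": force on a finger pad.
Only numpy, scipy, OpenCV 4.12 (cv2) and the standard library are available. Lean on these libraries where they do the work, as an engineer would, in place of code of your own. Each camera call takes 0.05 s, during which the arm holds its last target. There are 200 camera calls.

TASK

The small 18-tooth gear at the back of the change-part caddy is due on the gear tester. First lift the three tall filler parts that crowd it (piston, nozzle, valve insert) out of the caddy and stand them upright on the white board, then slip the gear, hub up, right down over the tester's bare post next to the master gear, and finally stand each tall part upright again on the middle of its own pad in the caddy (round pad for the piston, square for the nozzle, oblong for the valve insert). Let none of them fall over.

Things in the scene. Friction and masses are not known exactly. Their poses are not given: they have to be found in the camera images.
- piston: Loose. Origin: centre of its underside, z up through the top. Dosing piston, standing: white plastic cylinder 48 mm in diameter and 105 mm high with two black seal rings, a short steel rod, and on top a round steel button 28 mm in diameter from 118 to 140 mm above the origin, by which it is gripped. About 0.35 kg. Starts on seat_piston.
- nozzle: Loose. Origin: centre of its underside, z up through the top. Steel filling nozzle, standing spout up: square flange 48 x 48 x 9 mm at the foot, tube 44 mm in diameter up to 90 mm, cone, then a round spout 23 mm in diameter from 109 to 140 mm above the origin, by which it is gripped. About 0.45 kg. Starts on seat_nozzle.
- valve: Loose. Origin: centre of its underside, z up through the top. Steel valve insert, standing: oblong flange 56 (along its x) x 42 x 9 mm at the foot, body 42 mm in diameter to 105 mm with dark cross port and black seal rings, stem, and a bar handle on top, 54 mm along its x, 14 mm thick along its y, 122 to 140 mm above the origin: grip it across the 14 mm. 0.5 kg. Starts on seat_valve.
- gear18: Loose. Origin: centre of its underside, z up through the top. The gear to fetch, the smaller: steel, 18 teeth, 60 mm over the teeth, disc 14 mm high, above it a round hub 32 mm in diameter up to 32 mm, to grip; bore 20 mm. 0.32 kg. Lies hub up in the caddy, underside 14 mm above the table, about 63 mm from each tall part's axis: their 105 mm bodies leave a gripper no room.
- seat_piston: Caddy pad, round, white, 62 mm in diameter, 4 mm high, fixed; origin: centre of its underside, 8 mm above the table. The piston starts and belongs here. Pads change places from start to start, 72 mm or 120 mm apart. The caddy is a fixed blue plate 180 x 210 mm, its rail and side handles at most 37 mm above the table.
- seat_nozzle: Caddy pad, square, white, 58 x 58 mm, 4 mm high, fixed; origin: centre of its underside, 8 mm above the table. The nozzle starts and belongs here. Pads change places from start to start, 72 mm or 120 mm apart.
- seat_valve: Caddy pad, oblong with round ends, white, 70 (along its x) x 52 mm, 4 mm high, fixed; origin: centre of its underside, 8 mm above the table. The valve insert starts and belongs here. Pads change places from start to start, 72 mm or 120 mm apart.
- board: The white board for setting things aside: flat, fixed, 200 mm along its x by 280 mm along its y, 8 mm thick, empty. Origin: centre of its underside, on the table.
- tester: Fixed grey gear tester, 350 mm along its x, 100 wide. Origin: axis of the bare post, at table height. Post 14 mm thick, tapering from 80 to 89 mm height; it rises from a 34 mm collar, top (the gear's seat) at 60 mm. Master gear (dark, 22 teeth, 72 mm wide) 84 mm away to -x, 81 mm high with its nut; dial 94 mm away to +x, 107 mm high. Close the fingers along its y: free there.
Mind the look-alikes: they are no part of the job. Leave any yellow look-alike of the nozzle alone.

How it is judged (in metres and radians):
On the way, in this order (a step that is already met when the one before it is completed fails the run):
1. the piston, the nozzle and the valve insert all stand upright and released on the white board, the 18-tooth gear still in the caddy (x of piston in the frame of board between -0.1 and 0.1 m and y of piston in the frame of board between -0.14 and 0.14 m and z of piston in the frame of board between 0.004 and 0.013 m and angle between each of piston, nozzle, valve's own z axis and vertical below 0.12 rad and linear speed of each of piston, nozzle, valve below 0.03 m/s and angular speed of each of piston, nozzle, valve below 0.3 rad/s and contact force between each of piston, nozzle, valve and the fingers below 0.3 N and x of nozzle in the frame of board between -0.1 and 0.1 m and y of nozzle in the frame of board between -0.14 and 0.14 m and z of nozzle in the frame of board between 0.004 and 0.013 m and x of valve in the frame of board between -0.1 and 0.1 m and y of valve in the frame of board between -0.14 and 0.14 m and z of valve in the frame of board between 0.004 and 0.013 m and distance of gear18 from where it was at the start of the episode below 0.03 m), for 0.2 s.
2. the 18-tooth gear sits hub up and released on the tester's post, down on the collar (horizontal distance between gear18 and tester below 0.008 m and height (world z) of gear18 between 0.055 and 0.066 m and angle between gear18's own z axis and vertical below 0.1 rad and linear speed of gear18 below 0.03 m/s and angular speed of gear18 below 0.3 rad/s and contact force between gear18 and the fingers below 0.3 N), for 0.2 s.
At the end, for the whole second after the job is handed in: Each tall part stands upright (within 0.12 rad), released and at rest, within 12 mm of the centre of its own pad; the 18-tooth gear sits hub up and level (0.1 rad), released and at rest, within 8 mm of the post's axis and 6 mm of the collar (all of step 2 and horizontal distance between piston and seat_piston below 0.012 m and z of piston in the frame of seat_piston between 0 and 0.008 m and angle between each of piston, nozzle, valve's own z axis and vertical below 0.12 rad and linear speed of each of piston, nozzle, valve below 0.03 m/s and angular speed of each of piston, nozzle, valve below 0.3 rad/s and contact force between each of piston, nozzle, valve and the fingers below 0.3 N and horizontal distance between nozzle and seat_nozzle below 0.012 m and z of nozzle in the frame of seat_nozzle between 0 and 0.008 m and horizontal distance between valve and seat_valve below 0.012 m and z of valve in the frame of seat_valve between 0 and 0.008 m); the robot touches nothing.
It fails at once if a tall part falls over (tilted by more than 0.7 rad) (angle between any of piston, nozzle, valve's own z axis and vertical above 0.7 rad).
It also fails if it takes over 147 s, if anything falls off the work surface, if the arm or the gripper's body presses on something with over 40 N, if the wrist force passes 120 N, or if a joint passes its speed limit or range.

## Working session

There is one attempt and no reset: what is moved stays moved. The work goes in short steps, Python scripts to look and compute and a tool call to move; the robot and the scene stay as the last step left them, time stands still between calls to the robot, and variables do not carry over. Pictures are saved under pics/ and viewed, at most 14 in all, crops included, and the job is handed in when it is done.

Besides the shell and the picture viewer there is one more tool, called as name([rows], argument=value, ...), one row to a line, values as JSON. jog_arm: Moves the arm, as the interface text tells. Its arguments: {"type":"object","properties":{"deltas":{"type":"array"},"force":{"type":"number"}},"required":["deltas"]}

```bash
mkdir -p pics; cat > h.py <<'E'
import numpy as np, cv2
from plant import r
def cam(n):
    i=r.camera_info(n); return i
def K(i): return np.array([[i['fx'],0,i['cx']],[0,i['fy'],i['cy']],[0,0,1.]])
def ray(i,u,v):
    V=np.array(i['view']); R=V[:3,:3]; t=V[:3,3]
    d=np.array([(u-i['cx'])/i['fx'],-(v-i['cy'])/i['fy'],-1.])
    return -R.T@t, R.T@d
def on(i,u,v,z):
    c,d=ray(i,u,v); return c+d*(z-c[2])/d[2]
def px(i,p):
    V=np.array(i['view']); q=V[:3,:3]@np.array(p)+V[:3,3]
    return np.array([i['cx']+i['fx']*q[0]/-q[2], i['cy']-i['fy']*q[1]/-q[2]])
E
python3 - <<'E'
from h import *
for n in ('scene','side','wrist'):
    i=r.camera_info(n); im=r.capture(n); cv2.imwrite(f'pics/{n}0.png',im)
    print(n,{k:(np.round(v,3).tolist() if k=='view' else v) for k,v in i.items()}, -np.array(i['view'])[:3,:3].T@np.array(i['view'])[:3,3])
print(r.get_state())
E
```

```text
scene {'fx': 444.77751577527084, 'fy': 444.77751577527084, 'cx': 318.31488983369593, 'cy': 192.50852308348195, 'view': [[-0.004, 1.0, 0.007, -0.079], [-0.688, -0.008, 0.725, 0.336], [0.725, -0.002, 0.688, -1.905], [0.0, 0.0, 0.0, 1.0]]} [1.61279492 0.0784134  1.06761778]
side {'fx': 519.2311199653963, 'fy': 519.2311199653963, 'cx': 313.10517343228463, 'cy': 201.45724210614057, 'view': [[-0.753, -0.658, -0.001, 0.437], [0.502, -0.575, 0.646, -0.252], [-0.425, 0.486, 0.763, -1.197], [0.0, 0.0, 0.0, 1.0]]} [-0.05333436  0.72468532  1.07642524]
wrist {'fx': 314.75152689376006, 'fy': 314.75152689376006, 'cx': 319.10258457218686, 'cy': 202.91799733974722, 'view': [[-0.309, 0.951, 0.0, 0.676], [-0.917, -0.298, -0.265, 0.034], [-0.252, -0.082, 0.964, -0.39], [0.0, 0.0, 0.0, 1.0]]} [ 0.14190352 -0.66442932  0.38505607]
{'time_s': 0.15, 'joints': array([-5.54557085e+01,  2.05821354e+01,  6.43401505e-01, -1.44211529e-02,
       -7.01333681e+01, -1.65049733e+01]), 'qd': array([-0.00780876, -0.10095616,  0.12950273,  0.050068  ,  0.00232065,
        0.01393273]), 'joint_torque': array([-1.34305035e-03, -5.83273888e+01,  2.93290651e+01,  7.00130850e+00,
        8.70938500e-03, -1.47756296e-04]), 'tcp_pos': array([ 0.20886991, -0.64150085,  0.24481868]), 'eef_rot': array([ 1.79927017e+02, -7.48613036e-03, -1.61965586e+02]), 'contact_force': array([-0.07622778, -0.70233609, -0.43071177]), 'moment': array([-0.00309705, -0.02714887,  0.03460017]), 'gripper_force': 0.0, 'gripper_width': 0.08776342946578532}
```

View pics/scene0.png

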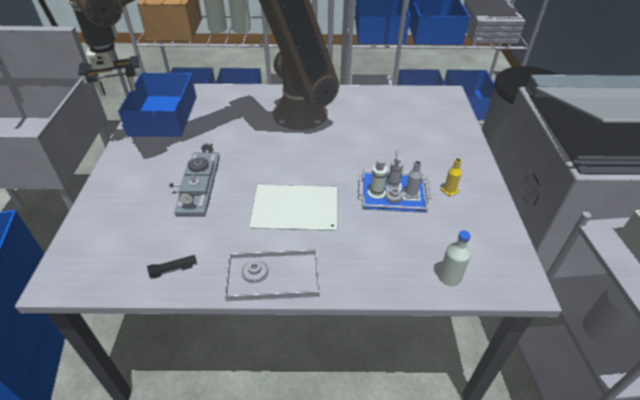

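View pics/side0.png

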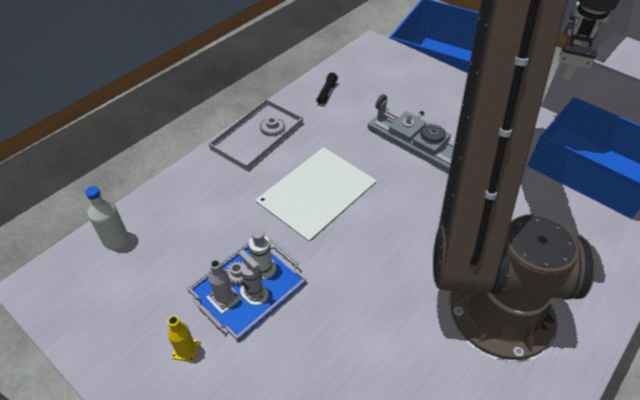

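The scene view shows the caddy at about (395,187), the board (294,207), the tester (197,180), the yellow decoy (454,178), and a decoy gear in a tray (255,270). The side view shows the caddy at (247,285), the tester (410,130) and the decoy gear (271,126).

```bash
python3 - <<'E'
from h import *
s=cv2.imread('pics/scene0.png'); d=cv2.imread('pics/side0.png')
def c(im,x,y,w,h): return cv2.resize(im[y:y+h,x:x+w],(400,300),interpolation=cv2.INTER_CUBIC)
o=np.vstack([np.hstack([c(s,350,145,88,66),c(d,184,225,128,96)]),np.hstack([c(s,155,140,100,75),c(d,360,85,100,75)])])
cv2.imwrite('pics/comp.png',o)
i=r.camera_info('scene'); j=r.camera_info('side')
for n,i,u,v,z in [('caddy',i,395,187,.01),('caddy',j,247,285,.01),('brd',i,294,207,.008),('brd',j,317,193,.008),('gear tray',i,255,268,.03)]: print(n,on(i,u,v,z).round(3))
# board by colour mask
for n,im,ci in (('scene',s,i),('side',d,j)):
    ci=r.camera_info(n)
    m=((im.min(2)>205)).astype(np.uint8)
    m=cv2.morphologyEx(m,cv2.MORPH_OPEN,np.ones((5,5)))
    cs,_=cv2.findContours(m,0,2); k=max(cs,key=cv2.contourArea); print(n,cv2.contourArea(k))
    P=np.array([on(ci,*p[0],.008)[:2] for p in k]).astype(np.float32)
    print(cv2.minAreaRect(P))
    m=((im[...,0]>150)&(im[...,2]<70)).astype(np.uint8)
    if n=='scene': m[:, :340]=0; m[:140]=0
    else: m[:, 320:]=0; m[:230]=0
    ys,xs=np.where(m); P=np.array([on(ci,x,y,.008)[:2] for x,y in zip(xs,ys)]).astype(np.float32); print('blue',cv2.minAreaRect(P))
E
```

```text
caddy [0.467 0.35  0.01 ]
caddy [0.488 0.343 0.01 ]
brd [ 0.567 -0.     0.008]
brd [0.554 0.014 0.008]
gear tray [ 0.836 -0.1    0.03 ]
scene 3323.0
((0.5605760812759399, 0.0023312121629714966), (0.27650216221809387, 0.1982809156179428), 88.59136962890625)
blue ((0.5284994840621948, 0.41118940711021423), (0.3925817012786865, 0.2092038094997406), 65.6628646850586)
side 5055.5
((0.5635645389556885, 0.005609437823295593), (0.27340197563171387, 0.19336877763271332), 88.69172668457031)
blue ((0.4850462079048157, 0.3438023626804352), (0.20783427357673645, 0.1718250811100006), 86.15253448486328)
```

View pics/comp.png

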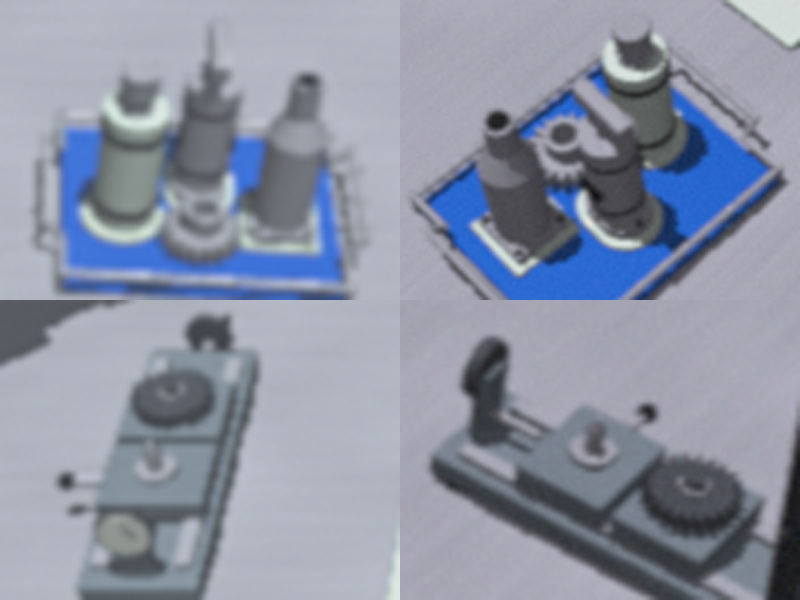

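The crops confirm it. The piston is on the left (round pad), the valve is in the middle (oblong pad, handle roughly along world x), and the nozzle is on the right (square pad). The 18-tooth gear is in front of the valve in the scene view at (394,191). The tester post is at (193,177) and the master gear at (198,163).
Candidates:
- **Gears:** caddy gear (394,191, chosen), tray gear (255,270, outside the caddy), tester master gear (198,163, dark and fixed).
- **Nozzles:** grey nozzle in the caddy (417,175, chosen), yellow one (454,178).
- **Bottle:** (455,262), not part of the job.

```bash
cat >> h.py <<'E'
def tri(a,b):
    i=r.camera_info('scene'); j=r.camera_info('side')
    (c1,d1),(c2,d2)=ray(i,*a),ray(j,*b)
    A=np.stack([d1,-d2],1); s=np.linalg.lstsq(A,c2-c1,rcond=None)[0]
    p,q=c1+s[0]*d1,c2+s[1]*d2
    return (p+q)/2, np.linalg.norm(p-q)
E
python3 - <<'E'
from h import *
i=r.camera_info('scene'); j=r.camera_info('side')
def S(x,y): return 350+x*.22,145+y*.22
def D(x,y): return 184+(x-400)*.32,225+y*.32
def TS(x,y): return 155+x*.25,140+(y-300)*.25
def TD(x,y): return 360+(x-400)*.25,85+(y-300)*.25
for n,a,b,z in [('piston',S(142,76),D(633,30),.152),('nozzle',S(308,80),D(497,121),.152),('valve',S(211,45),D(605,112),.152),('gear',S(203,207),D(563,131),.046),('post',TS(152,447),TD(595,425),.089),('master',TS(172,390),TD(695,485),.081)]:
    p,e=tri(a,b); print(n,p.round(4),round(e,4),on(i,*a,z)[:2].round(4),on(j,*b,z)[:2].round(4))
print('handle ends',on(j,*D(583,90),.152).round(4),on(j,*D(627,135),.152).round(4))
E
```

```text
piston [0.4931 0.2846 0.1457] 0.0003 [0.5008 0.2834] [0.4894 0.2874]
nozzle [0.5042 0.4016 0.1521] 0.0015 [0.5038 0.4009] [0.5045 0.4023]
valve [0.4577 0.3423 0.1445] 0.0076 [0.4649 0.3368] [0.4546 0.3491]
gear [0.524  0.338  0.0462] 0.0017 [0.5234 0.3373] [0.5244 0.3387]
post [ 0.5039 -0.3366  0.083 ] 0.0009 [ 0.5103 -0.3344] [ 0.5005 -0.3295]
master [ 0.4183 -0.3389  0.0737] 0.0004 [ 0.4268 -0.3361] [ 0.4148 -0.3309]
handle ends [0.4789 0.3464 0.152 ] [0.4301 0.3523 0.152 ]
```

jog_arm([
  [[1,3.7,4.8,1.5,-0.08],[1,3.7,4.8,1.5,-0.08],[1,3.7,4.8,1.5,-0.08],[1,3.7,4.8,0,-0.075],[1,3.7,4.8,0,0],[1,3.6,5,0,0],[1,0,0,0,0],[1,0,0,0,0]],
], force=30)

```text
time_s: 1.15
tcp_pos: [0.43, -0.3516, 0.2905]
eef_rot: [180.0, -0.0, -179.9]
contact_force: [0.2, 0.3, 0.6]
gripper_width: 0.0874
gripper_force: 0.0
```

```bash
python3 - <<'E'
from h import *
s=r.get_state(); i=r.camera_info('wrist'); im=r.capture('wrist'); cv2.imwrite('pics/w1.png',im)
import pickle; pickle.dump(i,open('w1.pkl','wb'))
print(s['tcp_pos'],s['eef_rot'],px(i,[.504,-.3366,.089]),px(i,[.418,-.339,.081]))
E
```

```text
[ 0.4300478  -0.35155614  0.29047932] [ 1.79998281e+02 -1.65430599e-02 -1.79940575e+02] [332.78733815 244.5789119 ] [331.30271518 170.48051811]
```

View pics/w1.png

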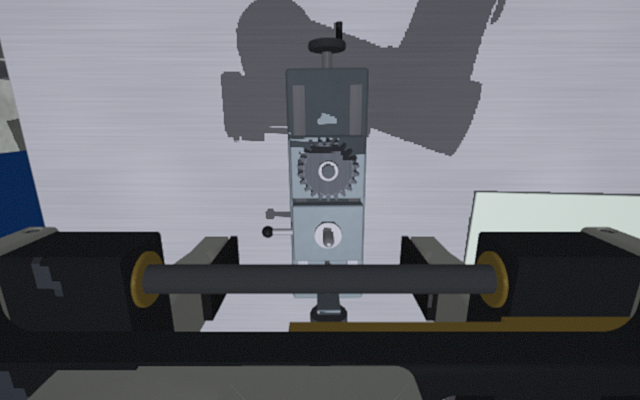

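The wrist view shows the collar and post at about (327,236), the master gear nut at (328,171), the dial at (327,310) and the board at the right.

```bash
python3 - <<'E'
from h import *
import pickle
i=pickle.load(open('w1.pkl','rb')); im=cv2.imread('pics/w1.png')
sub=im[205:262,300:355]; 
m=(sub.min(2)>195).astype(np.uint8)
cs,_=cv2.findContours(m,0,2); k=max(cs,key=cv2.contourArea)
h=cv2.convexHull(k); (x,y),rad=cv2.minEnclosingCircle(h); print(cv2.contourArea(k),x+300,y+205,rad, cv2.boundingRect(k), on(i,x+300,y+205,.06))
print('px/mm',314.75*.001/(i['view'][2][3]*-1-.06*.96) if 0 else '')
g=on(i,328,171,.081); print('nut',g)
# tester bar edges
P=[on(i,u,v,.0) for u,v in ((287,69),(368,69))]; print(P)
cv2.imwrite('pics/z1.png',cv2.resize(im[130:265,255:400],None,fx=5,fy=4,interpolation=cv2.INTER_CUBIC))
E
```

```text
1.0 322.0 225.5 1.1181340217590332 (21, 20, 3, 2) [ 0.49067948 -0.34902257  0.06      ]
px/mm 
nut [ 0.4185912  -0.34269673  0.081     ]
[array([ 0.30151221, -0.39365449,  0.        ]), array([ 0.30143942, -0.29071993,  0.        ])]
```

View pics/z1.png

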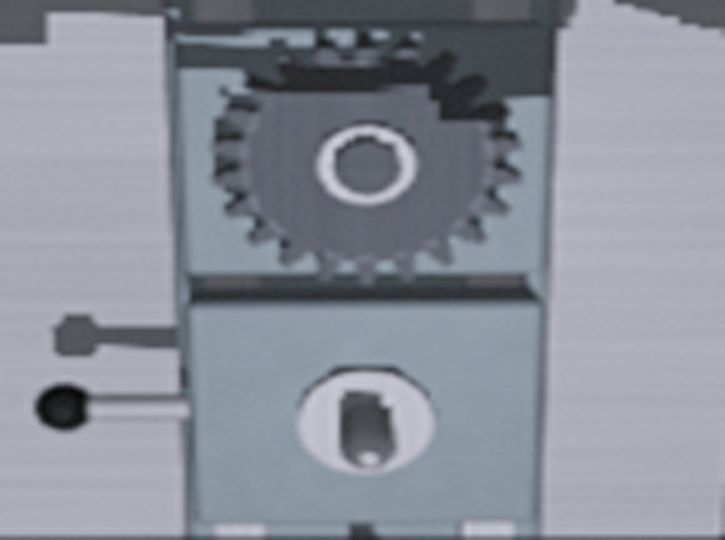

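jog_arm([
  [[1,2.5,5.6,0.5,0],[1,2.5,5.6,0.5,0],[1,2.5,5.6,0,0],[1,1,6.1,0,0],[1,0,6.2,0,0],[1,0,6.2,0,0],[1,0,6.2,0,0],[1,0,6.2,0,0]],
])

```text
time_s: 2.2
tcp_pos: [0.5151, 0.1256, 0.3007]
eef_rot: [180.0, 0.0, 179.8]
contact_force: [1.1, -0.8, 0.8]
gripper_width: 0.0874
gripper_force: 0.0
```

jog_arm([
  [[1,-0.5,6,0,0],[1,-1,6,0,0],[1,-1,6,0,0],[1,0,3.5,0,0],[1,0,0,0,0],[1,0,0,0,0]],
])

```text
time_s: 2.95
tcp_pos: [0.4906, 0.3389, 0.3001]
eef_rot: [-180.0, -0.0, 179.9]
contact_force: [-0.2, -0.3, 0.2]
gripper_width: 0.0879
gripper_force: 0.0
```

```bash
python3 - <<'E'
from h import *
s=r.get_state(); i=r.camera_info('wrist'); im=r.capture('wrist'); cv2.imwrite('pics/w2.png',im)
import pickle; pickle.dump(i,open('w2.pkl','wb'))
print(s['tcp_pos'],s['eef_rot'],[px(i,p) for p in ([.493,.285,.152],[.504,.402,.152],[.458,.342,.152],[.524,.338,.046])])
E
```

```text
[0.49057301 0.33890521 0.30013553] [-1.79951917e+02 -3.24530365e-02  1.79897160e+02] [array([263.36385214, 196.47815032]), array([386.50722034, 207.48292846]), array([323.7108837 , 159.32984612]), array([319.5243206 , 199.56265068])]
```

View pics/w2.png

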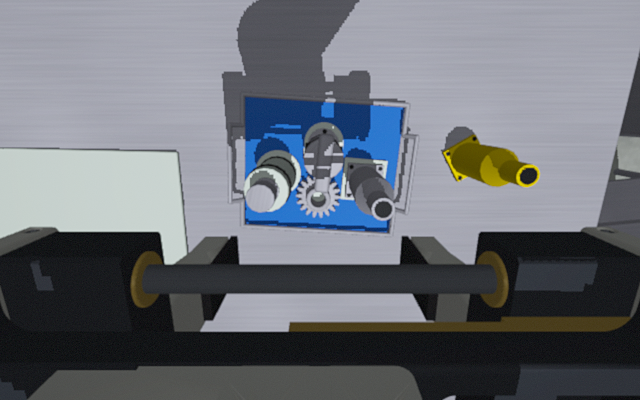

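The zoom puts the collar centre at (328.2,235.2) and the nut at (328.4,171.2). In the second view the caddy is slightly turned, with the piston button at (262,193), the nozzle spout at (382,208), the valve handle near (319,170) and the gear hub at (318,199).

```bash
python3 - <<'E'
from h import *
import pickle
i=pickle.load(open('w1.pkl','rb'))
print('collar',on(i,328.2,235.25,.06),'nut',on(i,328.4,171.25,.081))
im=cv2.imread('pics/w2.png'); cv2.imwrite('pics/z2.png',cv2.resize(im[90:240,225:425],None,fx=4,fy=4,interpolation=cv2.INTER_CUBIC))
E
```

```text
collar [ 0.50363915 -0.34118498  0.06      ] nut [ 0.41887365 -0.34224576  0.081     ]
```

View pics/z2.png

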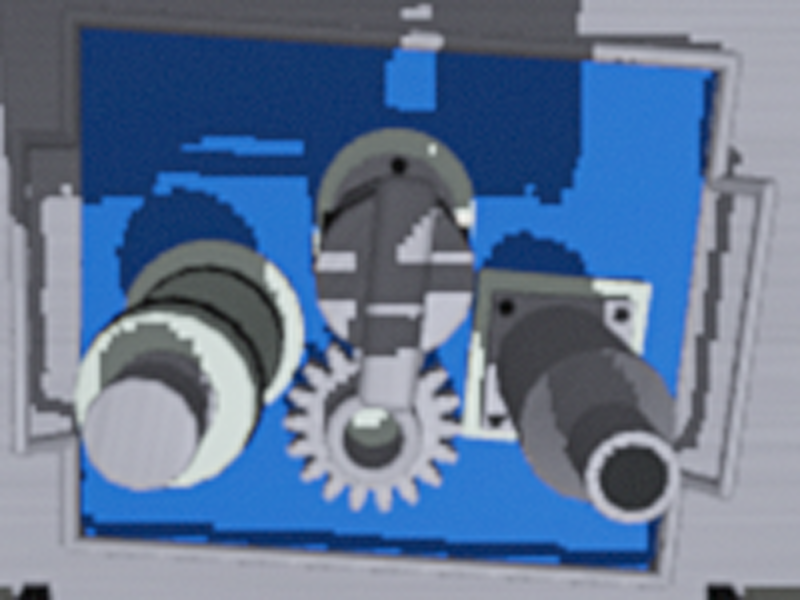

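The 4x crop puts the piston button centre at (141,433), the nozzle rim at (634,477), the valve handle running from (408,185) to (388,408), and the gear hub at (373,440). The parts match their pads.

```bash
python3 - <<'E'
from h import *
import pickle
i=pickle.load(open('w2.pkl','rb'))
f=lambda x,y,z: on(i,225+x/4,90+y/4,z)[:2]
P=f(141,433,.152);N=f(634,477,.152);V=f(399,295,.152);G=f(373,440,.046)
print('P',P,'N',N,'V',V,'G',G)
print('d',np.linalg.norm(P-N),np.linalg.norm(P-V),np.linalg.norm(N-V),[np.linalg.norm(G-q) for q in (P,N,V)])
a,b=f(408,185,.152),f(388,408,.152); print('handle',a,b,np.degrees(np.arctan2(*(b-a)[::-1])))
print('PN dir',np.degrees(np.arctan2(*(N-P)[::-1])))
# nozzle pad edge direction & corners
c=[f(487,268,.012),f(652,283,.012),f(463,437,.012)]; print('padN',c,'ctr',(c[1]+c[2])/2)
# piston pad right edge, valve pad
print('padP right',f(303,340,.012),'top',f(210,240,.012)); print('padV top',f(398,128,.012),'L',f(317,190,.012),'R',f(473,200,.012))
e=[f(*p,.012) for p in ((75,22),(742,55),(65,545),(660,578))]; print('caddy',e)
E
```

```text
P [0.4947262  0.28196509] N [0.50575424 0.39922383] V [0.46206084 0.342963  ] G [0.52458397 0.33634675]
d 0.1177761775700238 0.06919371221889116 0.07123477721295363 [np.float64(0.062039104687739356), np.float64(0.06563600986093736), np.float64(0.06287221748485362)]
handle [0.43729078 0.34491471] [0.48873292 0.34044832] -4.9621749957955945
PN dir 84.62720568613871
padN [array([0.47326847, 0.37501527]), array([0.47845483, 0.43126723]), array([0.53253966, 0.36783691])] ctr [0.50549724 0.39955207]
padP right [0.49790173 0.31214123] top [0.46368576 0.28134568]
padV top [0.42719389 0.34469625] L [0.44719786 0.31769909] R [0.45057537 0.36984852]
caddy [array([0.39384327, 0.24032693]), array([0.40444775, 0.45633073]), array([0.57257933, 0.22503116]), array([0.58552998, 0.4401655 ])]
```

jog_arm([
  [[0,0.8,3,-3,-0.045],[0,0.8,3.1,-3,-0.045],[0,0,0,-3,0],[0,0,0,-2,0],[0,0,0,-2,0],[0,0,0,-2,0],[0,0,0,0,0],[0,0,0,0,0]],
])

```text
time_s: 4.0
tcp_pos: [0.5068, 0.4007, 0.1517]
eef_rot: [180.0, 0.1, 174.8]
contact_force: [0.3, 0.8, 0.5]
gripper_width: 0.0438
gripper_force: 0.0
```

jog_arm([
  [[-0.8,0,0,0,0],[-0.8,0,0,0,0],[-0.8,0,0,0,0],[-0.8,0,0,0,0],[-0.8,0,0,0,0]],
])

```text
time_s: 4.62
tcp_pos: [0.5061, 0.401, 0.151]
eef_rot: [-180.0, 0.0, 174.8]
contact_force: [-0.7, -2.0, 5.2]
gripper_width: 0.0218
gripper_force: 30.0
```

jog_arm([
  [[-0.8,0,0,0.5,0],[-0.8,0,0,1.5,0],[-0.8,0,0,3,0],[-0.8,0,0,4,0],[-0.8,0,0,4,0],[-0.8,0,0,2.5,0],[-0.8,0.2,-1,0.5,0],[-0.8,0.4,-2.5,0,0]],
], force=45)

```text
time_s: 5.62
tcp_pos: [0.5116, 0.3656, 0.3097]
eef_rot: [-180.0, -0.1, 174.9]
contact_force: [0.0, 0.5, -5.3]
gripper_width: 0.0215
gripper_force: 45.0
```

jog_arm([
  [[-0.8,0.8,-4,0,0],[-0.8,0.8,-4.5,0,0],[-0.8,0.8,-4.5,0,0],[-0.8,0.8,-4.5,0,0],[-0.8,0.8,-4,0,0],[-0.8,0.4,-3,0,0],[-0.8,0.3,-2,0,0],[-0.8,0.1,-1.1,0,0]],
])

```text
time_s: 6.62
tcp_pos: [0.5596, 0.0887, 0.3099]
eef_rot: [-180.0, -0.1, 174.8]
contact_force: [0.4, -0.2, -3.6]
gripper_width: 0.0212
gripper_force: 45.0
```

jog_arm([
  [[-0.8,0,0,-1,0],[-0.8,0,0,-3,0],[-0.8,0,0,-4,0],[-0.8,0,0,-3,0],[-0.8,0,0,-2,0],[-0.8,0,0,-1.5,0],[-0.8,0,0,0,0],[-0.8,0,0,0,0]],
])

```text
time_s: 7.62
tcp_pos: [0.5605, 0.0906, 0.1663]
eef_rot: [180.0, 0.1, 174.9]
contact_force: [0.3, 0.2, -2.4]
gripper_width: 0.021
gripper_force: 45.0
```

jog_arm([
  [[-0.8,0,0,-0.8,0],[-0.8,0,0,-0.6,0],[-0.8,0,0,-0.3,0],[-0.8,0,0,-0.2,0],[-0.8,0,0,0,0]],
])

```text
time_s: 8.25
tcp_pos: [0.5602, 0.0901, 0.147]
eef_rot: [-180.0, 0.0, 174.8]
contact_force: [-0.3, -1.1, -0.4]
gripper_width: 0.021
gripper_force: 45.0
```

jog_arm([
  [[-0.3,0,0,0,0],[-0.1,0,0,0,0],[0,0,0,0,0],[0,0,0,0,0],[0,0,0,1.5,0],[0,0,0,3,0],[0,0,0,4,0],[0,0,0,4,0]],
], force=30)

```text
time_s: 9.25
tcp_pos: [0.56, 0.0901, 0.274]
eef_rot: [180.0, 0.1, 174.8]
contact_force: [0.1, -0.1, 0.2]
gripper_width: 0.0439
gripper_force: 0.0
```

jog_arm([
  [[0,-1,3.5,2,0],[0,-1,4,1,0],[0,-1,4,0,0],[0,-1,4,0,0],[0,-1,2,0,0],[0,-1,1,0,0],[0,-0.6,0.6,0,0],[0,0,0,0,0]],
])

```text
time_s: 10.25
tcp_pos: [0.4938, 0.281, 0.3021]
eef_rot: [180.0, 0.0, 174.8]
contact_force: [0.1, 0.3, 0.7]
gripper_width: 0.0442
gripper_force: 0.0
```

```bash
python3 - <<'E'
from h import *
i=r.camera_info('wrist'); w=r.capture('wrist'); s=r.capture('scene');d=r.capture('side')
cv2.imwrite('pics/w3.png',w);cv2.imwrite('pics/s3.png',s);cv2.imwrite('pics/d3.png',d)
import pickle; pickle.dump(i,open('w3.pkl','wb'))
print(r.get_state()['tcp_pos'])
c=lambda im,x,y,w,h:cv2.resize(im[y:y+h,x:x+w],(400,300),interpolation=cv2.INTER_CUBIC)
cv2.imwrite('pics/c3.png',np.vstack([np.hstack([c(s,240,120,200,150),c(d,180,140,220,165)]),np.hstack([c(w,0,0,640,480),c(w,200,60,260,195)])]))
E
```

```text
[0.49422281 0.28059969 0.30173535]
```

View pics/c3.png

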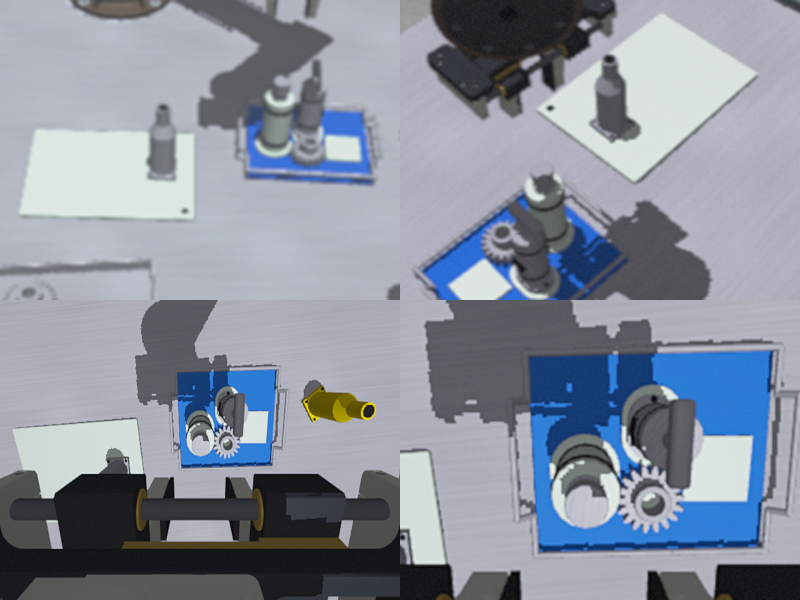

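The nozzle stands upright on the board and its square pad is bare. Next I measure that pad's centre and grip the piston.

```bash
cat >> h.py <<'E'
def pad(imf,pk,u0,v0,z=.012,thr=195):
    import pickle
    i=pickle.load(open(pk,'rb')); im=cv2.imread(imf)
    m=(im.min(2)>thr).astype(np.uint8); n,l,st,ce=cv2.connectedComponentsWithStats(m,connectivity=4)
    k=l[v0,u0]; k_=(l==k).astype(np.uint8); c,_=cv2.findContours(k_,0,2)
    P=np.array([on(i,*p[0],z)[:2] for p in max(c,key=cv2.contourArea)]).astype(np.float32)
    return cv2.minAreaRect(P),st[k]
E
python3 - <<'E'
from h import *
import cv2
im=cv2.imread('pics/w3.png'); u,v=int(200+320*.65),int(60+165*.65); print(u,v,im[v,u])
print(pad('pics/w3.png','w3.pkl',u,v))
E
```

```text
408 167 [224 227 218]
(((0.5045744180679321, 0.39877450466156006), (0.05756388604640961, 0.05550853908061981), 84.84564208984375), array([ 384,  149,   45,   41, 1490], dtype=int32))
```

jog_arm([
  [[0,0,0,-2,0],[0,0,0,-3.5,0],[0,0,0,-3.5,0],[0,0,0,-3,0],[0,0,0,-2,0],[0,0.1,0.1,-1,0],[0,0,0,0,0],[0,0,0,0,0]],
])

```text
time_s: 11.4
tcp_pos: [0.4955, 0.2825, 0.1525]
eef_rot: [179.9, 0.1, 174.8]
contact_force: [-0.2, -0.7, 0.0]
gripper_width: 0.0441
gripper_force: 0.0
```

jog_arm([
  [[-0.8,0,0,0,0],[-0.8,0,0,0,0],[-0.8,0,0,0,0],[-0.8,0,0,0,0],[-0.8,0,0,0,0]],
])

```text
time_s: 12.02
tcp_pos: [0.4952, 0.2824, 0.1521]
eef_rot: [180.0, 0.0, 174.8]
contact_force: [-1.3, 0.1, 5.1]
gripper_width: 0.0272
gripper_force: 30.0
```

jog_arm([
  [[-0.8,0,0,0.5,0],[-0.8,0,0,1.5,0],[-0.8,0,0,3,0],[-0.8,0,0,4,0],[-0.8,0,0,4,0],[-0.8,0,0,3,0],[-0.8,0.2,-1,1,0],[-0.8,0.5,-2.5,0,0]],
], force=45)

```text
time_s: 13.02
tcp_pos: [0.5018, 0.2469, 0.3217]
eef_rot: [180.0, -0.0, 174.9]
contact_force: [-0.6, -0.7, -4.6]
gripper_width: 0.0268
gripper_force: 45.0
```

jog_arm([
  [[-0.8,0.8,-4,0,0],[-0.8,1,-5,0,0],[-0.8,1,-5.5,0,0],[-0.8,1,-5.5,0,0],[-0.8,1,-5,0,0],[-0.8,0.7,-4,0,0],[-0.8,0.3,-2.5,0,0],[-0.8,0,-1.2,0,0]],
])

```text
time_s: 14.02
tcp_pos: [0.5591, -0.0816, 0.3203]
eef_rot: [-180.0, -0.1, 174.7]
contact_force: [-0.5, 1.0, -4.0]
gripper_width: 0.027
gripper_force: 45.0
```

jog_arm([
  [[-0.8,0,0,-1,0],[-0.8,0,0,-3,0],[-0.8,0,0,-4,0],[-0.8,0,0,-4,0],[-0.8,0,0,-2.5,0],[-0.8,0,0,-1,0],[-0.8,0,0,0,0],[-0.8,0,0,0,0]],
])

```text
time_s: 15.02
tcp_pos: [0.5607, -0.0795, 0.1677]
eef_rot: [180.0, 0.1, 174.9]
contact_force: [0.2, -0.4, -3.4]
gripper_width: 0.0269
gripper_force: 45.0
```

Target z = 0.148, then release.

jog_arm([
  [[-0.8,0,0,-0.8,0],[-0.8,0,0,-0.6,0],[-0.8,0,0,-0.3,0],[-0.8,0,0,-0.2,0],[-0.8,0,0,0,0]],
])

```text
time_s: 15.65
tcp_pos: [0.5604, -0.0799, 0.1482]
eef_rot: [-180.0, 0.1, 174.8]
contact_force: [-1.3, -0.0, 2.9]
gripper_width: 0.0271
gripper_force: 45.0
```

jog_arm([
  [[-0.3,0,0,0,0],[-0.1,0,0,0,0],[0,0,0,0,0],[0,0,0,0,0],[0,0,0,1.5,0],[0,0,0,3,0],[0,0,0,5,0],[0,0,0,5,0]],
], force=30)

```text
time_s: 16.65
tcp_pos: [0.5598, -0.08, 0.2952]
eef_rot: [-180.0, 0.0, 174.8]
contact_force: [0.9, 0.5, -0.6]
gripper_width: 0.0438
gripper_force: 0.0
```

jog_arm([
  [[0,-1,5,1,0],[0,-1.5,6,0,0],[0,-1.5,6,0,0],[0,-1.5,6,0,0],[0,-1.5,6,0,0],[0,-1.5,6,0,0],[0,-1,5,0,0],[0,-0.4,2.3,0,0]],
])

```text
time_s: 17.65
tcp_pos: [0.4602, 0.3456, 0.3035]
eef_rot: [180.0, 0.0, 175.0]
contact_force: [0.1, 0.3, -0.1]
gripper_width: 0.0437
gripper_force: 0.0
```

jog_arm([
  [[0,0,0,0,0],[0,0,0,0,0]],
])

```text
time_s: 17.9
tcp_pos: [0.4611, 0.3424, 0.303]
eef_rot: [-180.0, 0.0, 174.8]
contact_force: [0.5, 1.2, -0.2]
gripper_width: 0.044
gripper_force: 0.0
```

```bash
python3 - <<'E'
from h import *
i=r.camera_info('wrist'); w=r.capture('wrist'); s=r.capture('scene');d=r.capture('side')
cv2.imwrite('pics/w4.png',w)
import pickle; pickle.dump(i,open('w4.pkl','wb'))
print(r.get_state()['tcp_pos'])
c=lambda im,x,y,w,h:cv2.resize(im[y:y+h,x:x+w],(400,300),interpolation=cv2.INTER_CUBIC)
cv2.imwrite('pics/c4.png',np.vstack([np.hstack([c(s,240,120,200,150),c(d,180,140,220,165)]),np.hstack([c(w,0,0,640,480),c(w,200,60,260,195)])]))
E
```

```text
[0.46134936 0.34208745 0.30297491]
```

View pics/c4.png

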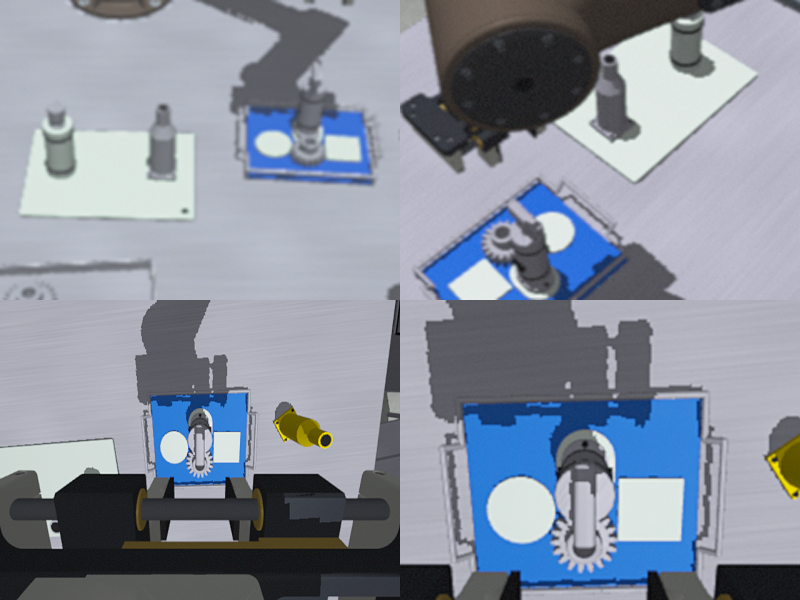

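Piston and nozzle both stand on the board, and the round and square pads are bare. Next is the valve.

```bash
python3 - <<'E'
from h import *
for x,y in ((120,208),(250,208)):
    print(pad('pics/w4.png','w4.pkl',int(200+x*.65),int(60+y*.65)))
E
```

```text
(((0.49481913447380066, 0.2801445424556732), (0.06085225194692612, 0.06002536788582802), 38.628684997558594), array([ 257,  175,   44,   43, 1436], dtype=int32))
(((0.5043885111808777, 0.3986908197402954), (0.057743411511182785, 0.05676799267530441), 84.81712341308594), array([ 342,  176,   42,   40, 1635], dtype=int32))
```

jog_arm([
  [[0,0,0,-2,0],[0,0,0,-3.5,0],[0,0,0,-3.5,0],[0,0,0,-3,0],[0,0,0,-2,0],[0,0,0.1,-1.3,0],[0,0,0,0,0],[0,0,0,0,0]],
])

```text
time_s: 19.05
tcp_pos: [0.4615, 0.3445, 0.1505]
eef_rot: [179.9, 0.1, 174.8]
contact_force: [-0.2, 0.7, 0.9]
gripper_width: 0.0436
gripper_force: 0.0
```

jog_arm([
  [[-0.9,0,0,0,0],[-0.9,0,0,0,0],[-0.9,0,0,0,0],[-0.9,0,0,0,0],[-0.9,0,0,0,0],[-0.9,0,0,0,0]],
])

```text
time_s: 19.8
tcp_pos: [0.461, 0.344, 0.1497]
eef_rot: [-180.0, 0.0, 174.8]
contact_force: [-0.3, -0.7, 2.5]
gripper_width: 0.0137
gripper_force: 30.0
```

jog_arm([
  [[-0.9,0,0,0.5,0],[-0.9,0,0,1.5,0],[-0.9,0,0,3,0],[-0.9,0,0,4,0],[-0.9,0,0,4,0],[-0.9,0,0,3,0],[-0.9,0.4,-1,1,0],[-0.9,1,-2.5,0,0]],
], force=45)

```text
time_s: 20.8
tcp_pos: [0.4748, 0.3091, 0.3197]
eef_rot: [180.0, -0.0, 174.9]
contact_force: [0.2, -0.9, -6.9]
gripper_width: 0.0137
gripper_force: 45.0
```

jog_arm([
  [[-0.9,1.2,-4,0,0],[-0.9,1.5,-4.5,0,0],[-0.9,1.5,-5,0,0],[-0.9,1.5,-5,0,0],[-0.9,1.3,-4.5,0,0],[-0.9,1,-4,0,0],[-0.9,0.5,-2.3,0,0],[-0.9,0,-1.1,0,0]],
])

```text
time_s: 21.8
tcp_pos: [0.5593, 0.0033, 0.3183]
eef_rot: [-180.0, -0.1, 174.7]
contact_force: [-0.4, 0.8, -5.5]
gripper_width: 0.0136
gripper_force: 45.0
```

jog_arm([
  [[-0.9,0,0,-1,0],[-0.9,0,0,-3,0],[-0.9,0,0,-4,0],[-0.9,0,0,-4,0],[-0.9,0,0,-2.5,0],[-0.9,0,0,-1,0],[-0.9,0,0,0,0],[-0.9,0,0,0,0]],
])

```text
time_s: 22.8
tcp_pos: [0.5608, 0.0056, 0.1657]
eef_rot: [180.0, 0.1, 174.9]
contact_force: [0.5, 0.5, -6.3]
gripper_width: 0.0138
gripper_force: 45.0
```

jog_arm([
  [[-0.9,0,0,-0.8,0],[-0.9,0,0,-0.7,0],[-0.9,0,0,-0.3,0],[-0.9,0,0,-0.2,0],[-0.9,0,0,0,0]],
])

```text
time_s: 23.42
tcp_pos: [0.5603, 0.005, 0.1457]
eef_rot: [-180.0, 0.0, 174.9]
contact_force: [-3.2, -1.2, 5.0]
gripper_width: 0.0136
gripper_force: 45.0
```

jog_arm([
  [[-0.4,0,0,0,0],[-0.2,0,0,0,0],[0,0,0,0,0],[0,0,0,0,0],[0,0,0,1.5,0],[0,0,0,3,0],[0,0,0,5,0],[0,0,0,4,0]],
], force=30)

```text
time_s: 24.42
tcp_pos: [0.5603, 0.0051, 0.2828]
eef_rot: [180.0, 0.1, 174.8]
contact_force: [1.1, -0.1, -0.5]
gripper_width: 0.0439
gripper_force: 0.0
```

jog_arm([
  [[0.1,-0.5,4,0,0],[0.3,-0.5,5,0,0],[0.3,-0.5,6,0,0],[0.3,-0.5,6,0,0],[0.3,-0.5,6,0,0],[0.3,-0.5,4,0,0],[0.3,-0.3,2.2,0,0],[0.3,0,0,0,0]],
])

```text
time_s: 25.42
tcp_pos: [0.5267, 0.3382, 0.2799]
eef_rot: [-180.0, 0.0, 174.9]
contact_force: [0.8, -0.9, 0.6]
gripper_width: 0.0565
gripper_force: 0.0
```

```bash
python3 - <<'E'
from h import *
i=r.camera_info('wrist'); w=r.capture('wrist'); s=r.capture('scene');d=r.capture('side')
cv2.imwrite('pics/w5.png',w)
import pickle; pickle.dump(i,open('w5.pkl','wb'))
print(r.get_state()['tcp_pos'],px(i,[.5245,.337,.046]))
c=lambda im,x,y,w,h:cv2.resize(im[y:y+h,x:x+w],(400,300),interpolation=cv2.INTER_CUBIC)
cv2.imwrite('pics/c5.png',np.vstack([np.hstack([c(s,240,120,200,150),c(d,180,140,220,165)]),np.hstack([c(w,0,0,640,480),c(w,220,80,200,150)])]))
E
```

```text
[0.52713887 0.33623854 0.28000752] [318.81564165 175.12020251]
```

View pics/c5.png

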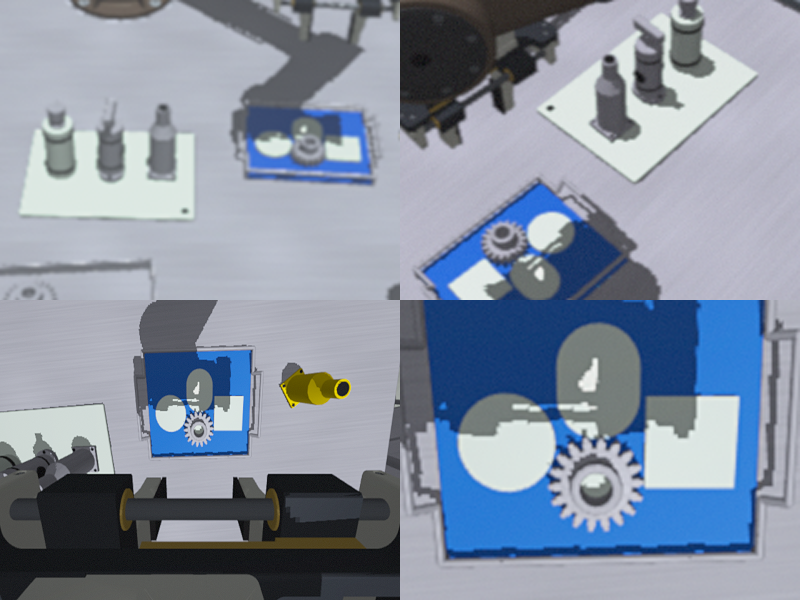

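All three tall parts stand on the board. The gear hub is at (318.5,173) and the bare valve pad is centred near (319,120).

```bash
python3 - <<'E'
from h import *
import pickle
i=pickle.load(open('w5.pkl','rb'))
f=lambda x,y,z: on(i,220+(x-400)/2,80+(y-300)/2,z).round(4)
print('hub',f(597,486,.046),'padV L',f(556,380,.012),'R',f(641,380,.012),'top',f(600,322,.012),'P',f(506,441.5,.012),'N',f(690,442,.012))
E
```

```text
hub [0.5219 0.3369 0.046 ] padV L [0.4586 0.3166 0.012 ] R [0.4634 0.3697 0.012 ] top [0.4269 0.3471 0.012 ] P [0.4938 0.2805 0.012 ] N [0.5046 0.3984 0.012 ]
```

jog_arm([
  [[0.3,-0.4,0.1,-4,0],[0.3,0,0,-5,0],[0.3,0,0,-5,0],[0.3,0,0,-4,0],[0.3,0,0,-2.5,0],[0.3,0,0,-1.5,0],[0.3,0,0,-1,0],[0.3,0,0,0,0]],
])

```text
time_s: 26.58
tcp_pos: [0.5231, 0.3379, 0.0496]
eef_rot: [-180.0, -0.0, 174.8]
contact_force: [-0.0, 0.8, -0.2]
gripper_width: 0.0571
gripper_force: 0.0
```

jog_arm([
  [[-0.6,0,0,0,0],[-0.6,0,0,0,0],[-0.6,0,0,0,0],[-0.6,0,0,0,0],[-0.6,0,0,0,0]],
])

```text
time_s: 27.2
tcp_pos: [0.5231, 0.3382, 0.0501]
eef_rot: [180.0, 0.0, 174.8]
contact_force: [-2.0, -1.8, 6.5]
gripper_width: 0.0308
gripper_force: 30.0
```

jog_arm([
  [[-0.6,0,0,1,0],[-0.6,0,0,3,0],[-0.6,0,0,5,0],[-0.6,0,0,5,0],[-0.6,0,0,4,0],[-0.6,0.2,-2,2,0],[-0.6,0.5,-4,1,0],[-0.6,0.5,-5,0,0.03]],
])

```text
time_s: 28.2
tcp_pos: [0.5346, 0.2269, 0.2596]
eef_rot: [180.0, -0.0, 176.6]
contact_force: [0.7, -0.3, -3.3]
gripper_width: 0.0311
gripper_force: 30.0
```

jog_arm([
  [[-0.6,0.5,-5.5,0,0.03],[-0.6,0.5,-5.5,0,0.03],[-0.6,0.5,-5.5,0,0],[-0.6,0.5,-5.5,0,0],[-0.6,0.5,-5.5,0,0],[-0.6,0,-5.5,0,0],[-0.6,0,-5.5,0,0],[-0.6,0,-5.5,0,0]],
])

```text
time_s: 29.2
tcp_pos: [0.5585, -0.2139, 0.2587]
eef_rot: [180.0, -0.1, 180.0]
contact_force: [1.2, 1.1, -2.8]
gripper_width: 0.0308
gripper_force: 30.0
```

jog_arm([
  [[-0.6,0,-5,0,0],[-0.6,0,-4,0,0],[-0.6,0,-2.5,0,0],[-0.6,0,-1.3,0,0],[-0.6,0,0,0,0],[-0.6,0,0,0,0]],
])

```text
time_s: 29.95
tcp_pos: [0.5597, -0.3391, 0.2593]
eef_rot: [180.0, -0.0, -180.0]
contact_force: [0.3, -0.4, -3.2]
gripper_width: 0.0311
gripper_force: 30.0
```

```bash
python3 - <<'E'
from h import *
i=r.camera_info('wrist'); w=r.capture('wrist')
cv2.imwrite('pics/w6.png',w)
import pickle; pickle.dump(i,open('w6.pkl','wb'))
print(r.get_state()['tcp_pos'],r.get_state()['gripper_width'],px(i,[.504,-.34,.06]))
cv2.imwrite('pics/z6.png',cv2.resize(w[80:280,220:420],(600,600),interpolation=cv2.INTER_CUBIC))
E
```

```text
[ 0.55992364 -0.33896102  0.25957443] 0.031096617526306995 [319.22274203 130.89628025]
```

View pics/z6.png

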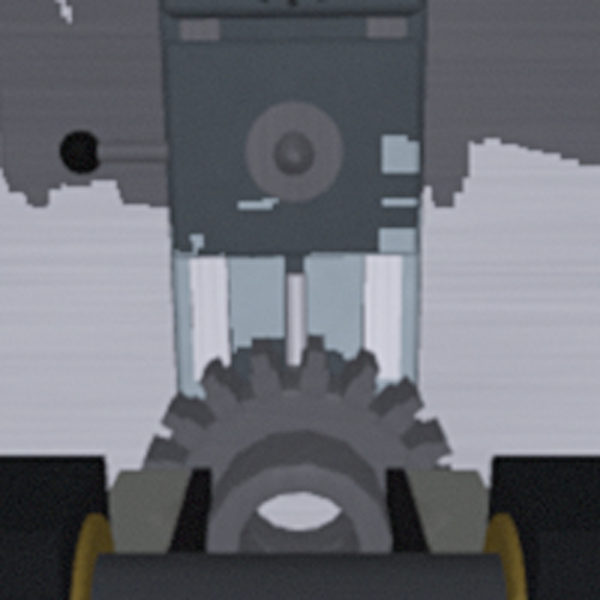

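The post and collar sit directly under the camera at about (318.3,130.3). The held gear is visible with the hub centred at column 319.3, its front rim at row ~235, and its front teeth at row ~194.

```bash
python3 - <<'E'
from h import *
import pickle
i=pickle.load(open('w6.pkl','rb')); z=.2596
f=lambda x,y,z: on(i,220+x/3,80+y/3,z).round(4)
print('collar',f(294.5,151,.06),'posttop',f(294,153,.089))
print('hub L,R',f(207,540,z-.004),f(390,540,z-.004),'hub front +.016',f(299,464,z-.004)+[.016,0,0],'tooth front +.03',f(315,338,z-.022)+[.03,0,0],f(315,338,z-.036)+[.03,0,0],'bore front+.010',f(299,493,z-.004)+[.01,0,0])
E
```

```text
collar [ 0.5034 -0.3411  0.06  ] posttop [ 0.5028 -0.3412  0.089 ]
hub L,R [ 0.5585 -0.3551  0.2556] [ 0.5585 -0.3246  0.2556] hub front +.016 [ 0.561  -0.3397  0.2556] tooth front +.03 [ 0.5582 -0.3369  0.2376] [ 0.5616 -0.3366  0.2236] bore front+.010 [ 0.5601 -0.3397  0.2556]
```

jog_arm([
  [[-0.6,-2,-0.1,0,0],[-0.6,-2.5,0,-2,0],[-0.6,-1.1,0,-4,0],[-0.6,0,0,-4,0],[-0.6,0,0,-2.5,0],[-0.6,0,0,-0.6,0],[-0.6,0,0,0,0],[-0.6,0,0,0,0]],
])

```text
time_s: 31.0
tcp_pos: [0.5049, -0.3409, 0.13]
eef_rot: [-179.9, 0.1, -180.0]
contact_force: [-0.2, 0.2, -3.2]
gripper_width: 0.0308
gripper_force: 30.0
```

jog_arm([
  [[-0.6,0,0,-0.5,0],[-0.6,0,0,-0.5,0],[-0.6,0,0,-0.3,0],[-0.6,0,0,-0.3,0],[-0.6,0,0,0,0]],
])

```text
time_s: 31.62
tcp_pos: [0.5038, -0.3408, 0.1122]
eef_rot: [180.0, -0.0, 180.0]
contact_force: [-1.0, 0.1, -2.4]
gripper_width: 0.0309
gripper_force: 30.0
```

jog_arm([
  [[-0.6,0,0,-0.5,0],[-0.6,0,0,-0.5,0],[-0.6,0,0,-0.3,0],[-0.6,0,0,-0.2,0],[-0.6,0,0,0,0]],
])

```text
time_s: 32.25
tcp_pos: [0.5039, -0.3408, 0.0974]
eef_rot: [180.0, -0.0, 180.0]
contact_force: [-0.4, 0.3, -2.3]
gripper_width: 0.0306
gripper_force: 30.0
```

jog_arm([
  [[-0.6,0,0,-0.1,0],[-0.2,0,0,0,0],[0,0,0,0,0],[0.3,0,0,0,0],[0.3,0,0,0,0],[0.3,0,0,2,0],[0.3,0,0,4,0],[0.3,0,0,5,0]],
])

```text
time_s: 33.25
tcp_pos: [0.5034, -0.3406, 0.2069]
eef_rot: [180.0, -0.1, 180.0]
contact_force: [0.9, 0.1, 0.0]
gripper_width: 0.0569
gripper_force: 0.0
```

jog_arm([
  [[0.3,2,0,4,0],[0.3,3,1,1,0],[0.3,0,0,0,0],[0.3,0,0,0,0]],
])

```text
time_s: 33.75
tcp_pos: [0.5534, -0.3306, 0.2558]
eef_rot: [180.0, -0.1, 180.0]
contact_force: [0.4, 0.0, -0.3]
gripper_width: 0.0569
gripper_force: 0.0
```

```bash
python3 - <<'E'
from h import *
i=r.camera_info('wrist'); w=r.capture('wrist'); s=r.capture('scene');d=r.capture('side')
cv2.imwrite('pics/w7.png',w);cv2.imwrite('pics/s7.png',s);cv2.imwrite('pics/d7.png',d)
import pickle; pickle.dump(i,open('w7.pkl','wb'))
print(r.get_state()['tcp_pos'])
c=lambda im,x,y,w,h:cv2.resize(im[y:y+h,x:x+w],(400,300),interpolation=cv2.INTER_CUBIC)
cv2.imwrite('pics/c7.png',np.vstack([np.hstack([c(s,150,140,100,75),c(d,360,85,100,75)]),np.hstack([c(s,230,140,120,90),c(w,220,60,200,150)])]))
E
```

```text
[ 0.55314489 -0.33095712  0.25601636]
```

View pics/c7.png

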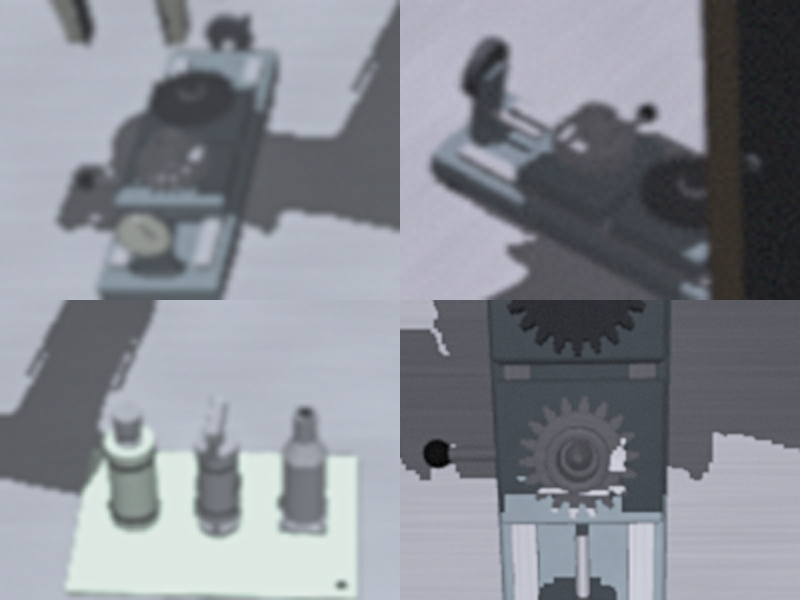

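The gear is on the tester's post, hub up, and all three parts still stand on the board. I return them starting with the valve.

jog_arm([
  [[0,0.7,4,1,-0.045],[0,0,6,0,-0.045],[0,0,6,0,0],[0,0,6,0,0],[0,0,6,0,0],[0,0,4,0,0],[0,0,1.6,0,0],[0,0,0,0,0]],
])

```text
time_s: 34.9
tcp_pos: [0.5608, 0.0055, 0.2665]
eef_rot: [-180.0, -0.0, 174.9]
contact_force: [-0.1, 0.3, -0.8]
gripper_width: 0.0436
gripper_force: 0.0
```

jog_arm([
  [[0,0,0,-3,0],[0,0,0,-3.5,0],[0,0,0,-2.5,0],[0,0,0,-1.5,0],[0,0,0,0,0],[0,0,0,0,0]],
])

```text
time_s: 35.65
tcp_pos: [0.5617, 0.0049, 0.1626]
eef_rot: [180.0, 0.1, 174.8]
contact_force: [-0.1, 0.7, 1.0]
gripper_width: 0.044
gripper_force: 0.0
```

jog_arm([
  [[0,-0.1,0,-1,0],[0,0,0,-0.7,0],[0,0,0,0,0],[-0.9,0,0,0,0],[-0.9,0,0,0,0],[-0.9,0,0,0,0],[-0.9,0,0,0,0],[-0.9,0,0,0,0]],
])

```text
time_s: 36.65
tcp_pos: [0.56, 0.005, 0.1446]
eef_rot: [-180.0, 0.0, 174.8]
contact_force: [0.8, -1.4, 1.3]
gripper_width: 0.0137
gripper_force: 30.0
```

jog_arm([
  [[-0.9,0,0,0.5,0],[-0.9,0,0,1.5,0],[-0.9,0,0,3,0],[-0.9,0,0,4,0],[-0.9,0,0,4,0],[-0.9,0,0,3.5,0],[-0.9,-0.4,1,1,0],[-0.9,-1,2.5,0,0]],
], force=45)

```text
time_s: 37.65
tcp_pos: [0.5455, 0.0406, 0.3196]
eef_rot: [180.0, 0.0, 174.7]
contact_force: [-0.9, 2.4, -6.6]
gripper_width: 0.0134
gripper_force: 45.0
```

jog_arm([
  [[-0.9,-1.2,4,0,0],[-0.9,-1.5,4.5,0,0],[-0.9,-1.5,5,0,0],[-0.9,-1.5,5,0,0],[-0.9,-1.3,4.5,0,0],[-0.9,-1,4,0,0],[-0.9,-0.5,2.3,0,0],[-0.9,0,1.1,0,0]],
])

```text
time_s: 38.65
tcp_pos: [0.4598, 0.3453, 0.3184]
eef_rot: [-179.9, -0.1, 174.9]
contact_force: [0.6, -1.5, -6.5]
gripper_width: 0.0138
gripper_force: 45.0
```

jog_arm([
  [[-0.9,0,0,-1,0],[-0.9,0,0,-3,0],[-0.9,0,0,-4,0],[-0.9,0,0,-4,0],[-0.9,0,0,-2,0],[-0.9,0,0,-1,0],[-0.9,0,0,0,0],[-0.9,0,0,0,0]],
])

```text
time_s: 39.65
tcp_pos: [0.4615, 0.3444, 0.1706]
eef_rot: [179.9, 0.1, 174.8]
contact_force: [1.0, 0.6, -4.9]
gripper_width: 0.0136
gripper_force: 45.0
```

jog_arm([
  [[-0.9,0,0,-1,0],[-0.9,0,0,-0.7,0],[-0.9,0,0,-0.3,0],[-0.9,0,0,-0.1,0],[-0.9,0,0,0,0]],
])

```text
time_s: 40.28
tcp_pos: [0.4611, 0.3443, 0.1487]
eef_rot: [180.0, 0.0, 174.8]
contact_force: [0.1, -0.1, -5.7]
gripper_width: 0.0138
gripper_force: 45.0
```

jog_arm([
  [[-0.9,0,0,-0.1,0],[-0.9,0,0,0,0],[-0.9,0,0,0,0]],
])

```text
time_s: 40.65
tcp_pos: [0.4614, 0.3445, 0.1487]
eef_rot: [179.9, 0.1, 174.9]
contact_force: [-2.9, -2.3, 5.4]
gripper_width: 0.0135
gripper_force: 45.0
```

Seated. I release it and go to the piston at (0.5604, -0.080).

jog_arm([
  [[-0.4,0,0,0,0],[-0.2,0,0,0,0],[0,0,0,0,0],[0,0,0,0,0],[0,0,0,1.5,0],[0,0,0,3,0],[0,0,0,5,0],[0,0,0,4,0]],
], force=30)

```text
time_s: 41.65
tcp_pos: [0.4613, 0.3443, 0.2858]
eef_rot: [179.9, 0.1, 174.8]
contact_force: [0.8, 1.4, -0.9]
gripper_width: 0.0439
gripper_force: 0.0
```

jog_arm([
  [[0,1,-5,1,0],[0,1.5,-6,0,0],[0,1.5,-6,0,0],[0,1.5,-6,0,0],[0,1.5,-6,0,0],[0,1.5,-6,0,0],[0,1,-5,0,0],[0,0.4,-2.4,0,0]],
])

```text
time_s: 42.65
tcp_pos: [0.5601, -0.0824, 0.2937]
eef_rot: [-180.0, 0.1, 174.7]
contact_force: [-0.3, 0.6, 0.5]
gripper_width: 0.044
gripper_force: 0.0
```

jog_arm([
  [[0,0,0,0,0],[0,0,0,-3,0],[0,0,0,-4,0],[0,0,0,-3,0],[0,0,0,-2,0],[0,0,0,-1,0],[0,0,0,0,0],[0,0,0,0,0]],
])

```text
time_s: 43.65
tcp_pos: [0.5606, -0.0795, 0.1637]
eef_rot: [180.0, 0.1, 174.9]
contact_force: [-0.1, -0.4, -0.1]
gripper_width: 0.0441
gripper_force: 0.0
```

jog_arm([
  [[0,0,0,-1,0],[0,0,0,-0.5,0],[0,0,0,0,0],[-0.8,0,0,0,0],[-0.8,0,0,0,0],[-0.8,0,0,0,0],[-0.8,0,0,0,0],[-0.8,0,0,0,0]],
])

```text
time_s: 44.65
tcp_pos: [0.5601, -0.0799, 0.1477]
eef_rot: [-180.0, 0.0, 174.8]
contact_force: [0.1, -1.3, 1.4]
gripper_width: 0.0271
gripper_force: 30.0
```

jog_arm([
  [[-0.8,0,0,0.5,0],[-0.8,0,0,1.5,0],[-0.8,0,0,3,0],[-0.8,0,0,4,0],[-0.8,0,0,4,0],[-0.8,0,0,3,0],[-0.8,-0.2,1,1,0],[-0.8,-0.5,2.5,0,0]],
], force=45)

```text
time_s: 45.65
tcp_pos: [0.5527, -0.0445, 0.3179]
eef_rot: [180.0, 0.0, 174.7]
contact_force: [-0.7, 0.9, -3.9]
gripper_width: 0.0269
gripper_force: 45.0
```

jog_arm([
  [[-0.8,-0.8,4,0,0],[-0.8,-1,5,0,0],[-0.8,-1,5.5,0,0],[-0.8,-1,5.5,0,0],[-0.8,-1,5,0,0],[-0.8,-0.7,4,0,0],[-0.8,-0.3,2.5,0,0],[-0.8,0,1.2,0,0]],
])

```text
time_s: 46.65
tcp_pos: [0.4942, 0.2834, 0.3168]
eef_rot: [-179.9, -0.1, 174.9]
contact_force: [-0.4, -0.8, -3.7]
gripper_width: 0.0271
gripper_force: 45.0
```

jog_arm([
  [[-0.8,0,0,-1,0],[-0.8,0,0,-3,0],[-0.8,0,0,-4,0],[-0.8,0,0,-4,0],[-0.8,0,0,-2,0],[-0.8,0,0,-0.7,0],[-0.8,0,0,0,0],[-0.8,0,0,0,0]],
])

```text
time_s: 47.65
tcp_pos: [0.4956, 0.2823, 0.1717]
eef_rot: [179.9, 0.1, 174.8]
contact_force: [0.2, 0.2, -3.6]
gripper_width: 0.0272
gripper_force: 45.0
```

Target z ≈ 0.1517, then 1 mm lower.

jog_arm([
  [[-0.8,0,0,-1,0],[-0.8,0,0,-0.6,0],[-0.8,0,0,-0.3,0],[-0.8,0,0,-0.1,0],[-0.8,0,0,0,0],[-0.8,0,0,0,0]],
])

```text
time_s: 48.4
tcp_pos: [0.4955, 0.2822, 0.1519]
eef_rot: [180.0, 0.1, 174.9]
contact_force: [-1.4, -1.5, 6.1]
gripper_width: 0.0269
gripper_force: 45.0
```

Seated. I release it and go to the nozzle at (0.560, 0.090).

jog_arm([
  [[-0.3,0,0,0,0],[-0.1,0,0,0,0],[0,0,0,0,0],[0,0,0,0,0],[0,0,0,1.5,0],[0,0,0,3,0],[0,0,0,5,0],[0,0,0,4,0]],
], force=30)

```text
time_s: 49.4
tcp_pos: [0.4953, 0.2822, 0.2888]
eef_rot: [179.9, 0.1, 174.8]
contact_force: [0.9, 1.3, -0.4]
gripper_width: 0.0437
gripper_force: 0.0
```

jog_arm([
  [[0,1.5,-4,0,0],[0,1.5,-5,0,0],[0,1.5,-5,0,0],[0,1.5,-3,0,0],[0,0.5,-2.2,0,0],[0,0,0,0,0],[0,0,0,0,0]],
])

```text
time_s: 50.28
tcp_pos: [0.56, 0.0904, 0.2862]
eef_rot: [180.0, 0.0, 174.8]
contact_force: [0.2, 0.1, -0.5]
gripper_width: 0.0439
gripper_force: 0.0
```

jog_arm([
  [[0,0,0,-2,0],[0,0,0,-4,0],[0,0,0,-3,0],[0,0,0,-2,0],[0,0,0,-1,0],[0,0,0,0,0],[0,0,0,0,0]],
])

```text
time_s: 51.15
tcp_pos: [0.5605, 0.0907, 0.1666]
eef_rot: [180.0, 0.1, 174.9]
contact_force: [0.4, 0.8, -1.0]
gripper_width: 0.0441
gripper_force: 0.0
```

jog_arm([
  [[0,0,0,-1.2,0],[0,0,0,-0.7,0],[0,0,0,0,0],[-0.8,0,0,0,0],[-0.8,0,0,0,0],[-0.8,0,0,0,0],[-0.8,0,0,0,0],[-0.8,0,0,0,0]],
])

```text
time_s: 52.15
tcp_pos: [0.5601, 0.09, 0.1468]
eef_rot: [-180.0, 0.0, 174.8]
contact_force: [-0.2, -1.4, 1.9]
gripper_width: 0.0216
gripper_force: 30.0
```

jog_arm([
  [[-0.8,0,0,0.5,0],[-0.8,0,0,1.5,0],[-0.8,0,0,3,0],[-0.8,0,0,4,0],[-0.8,0,0,4,0],[-0.8,0,0,3,0],[-0.8,-0.2,1,1,0],[-0.8,-0.5,2.5,0,0]],
], force=45)

```text
time_s: 53.15
tcp_pos: [0.5527, 0.1255, 0.3171]
eef_rot: [179.9, 0.0, 174.7]
contact_force: [-0.4, 1.1, -5.0]
gripper_width: 0.0207
gripper_force: 45.0
```

jog_arm([
  [[-0.8,-0.8,4,0,0],[-0.8,-0.8,4.5,0,0],[-0.8,-0.8,4.5,0,0],[-0.8,-0.8,4.5,0,0],[-0.8,-0.8,4,0,0],[-0.8,-0.5,3,0,0],[-0.8,-0.3,2,0,0],[-0.8,0,1,0,0]],
])

```text
time_s: 54.15
tcp_pos: [0.5048, 0.4009, 0.3161]
eef_rot: [-180.0, -0.0, 174.9]
contact_force: [-0.3, -0.1, -4.9]
gripper_width: 0.021
gripper_force: 45.0
```

jog_arm([
  [[-0.8,0,0,-1,0],[-0.8,0,0,-3,0],[-0.8,0,0,-4,0],[-0.8,0,0,-4,0],[-0.8,0,0,-2,0],[-0.8,0,0,-0.7,0],[-0.8,0,0,0,0],[-0.8,0,0,0,0]],
])

```text
time_s: 55.15
tcp_pos: [0.5056, 0.4005, 0.1709]
eef_rot: [179.9, 0.1, 174.8]
contact_force: [0.9, 0.4, -4.4]
gripper_width: 0.0212
gripper_force: 45.0
```

jog_arm([
  [[-0.8,0,0,-1,0],[-0.8,0,0,-0.6,0],[-0.8,0,0,-0.3,0],[-0.8,0,0,-0.1,0],[-0.8,0,0,0,0],[-0.8,0,0,0,0]],
])

```text
time_s: 55.9
tcp_pos: [0.5053, 0.4001, 0.1509]
eef_rot: [180.0, 0.1, 174.9]
contact_force: [-1.9, -3.2, 6.2]
gripper_width: 0.0214
gripper_force: 45.0
```

jog_arm([
  [[-0.3,0,0,0,0],[-0.1,0,0,0,0],[0,0,0,0,0],[0,0,0,0,0],[0,0,0,1.5,0],[0,0,0,3,0],[0,0,0,5,0],[0,0,0,5,0]],
], force=30)

```text
time_s: 56.9
tcp_pos: [0.505, 0.4, 0.2972]
eef_rot: [180.0, 0.0, 174.8]
contact_force: [-0.2, 1.2, 0.4]
gripper_width: 0.0436
gripper_force: 0.0
```

jog_arm([
  [[0,0,-3,0.5,0],[0,0,-3,0,0],[0,0,0,0,0],[0,0,0,0,0]],
])

```text
time_s: 57.4
tcp_pos: [0.505, 0.3399, 0.2998]
eef_rot: [180.0, 0.0, 174.8]
contact_force: [-0.7, 1.2, 0.6]
gripper_width: 0.0438
gripper_force: 0.0
```

```bash
python3 - <<'E'
from h import *
i=r.camera_info('wrist'); w=r.capture('wrist'); s=r.capture('scene');d=r.capture('side')
import pickle; pickle.dump(i,open('w8.pkl','wb'))
print(r.get_state()['tcp_pos'],[px(i,p).round(1) for p in ([.4945,.2815,.152],[.5045,.3998,.152],[.4618,.3448,.152])])
c=lambda im,x,y,w,h:cv2.resize(im[y:y+h,x:x+w],(400,300),interpolation=cv2.INTER_CUBIC)
cv2.imwrite('pics/c8.png',np.vstack([np.hstack([c(s,350,145,88,66),c(d,184,225,128,96)]),np.hstack([c(d,360,85,100,75),c(w,220,60,200,150)])]))
E
```

```text
[0.50492592 0.34058408 0.2992709 ] [array([257.1, 188.4]), array([383.7, 187.6]), array([321.2, 147.1])]
```

View pics/c8.png

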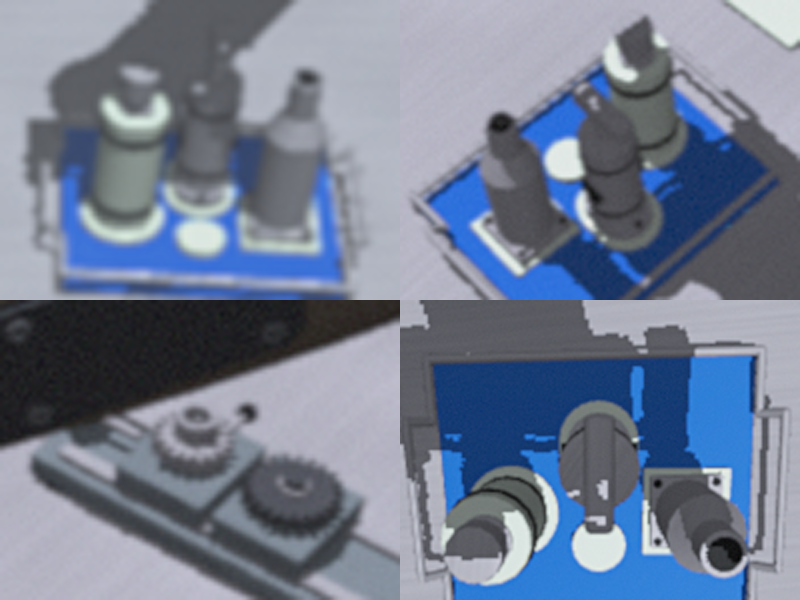

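All three parts stand centred on their own pads (piston top at (258,187), nozzle at (382,186), valve at (320,147), all within ~2 mm of target). The gear sits level on the post.

```bash
python3 -c "
from plant import r
print(r.close_job())"
```

```text
the job is handed in; nothing more can be done
None
```

The job is handed in after about 57 s of the 147 s allowed: the last pictures show the 18-tooth gear hub up on the tester's post and the piston, nozzle and valve insert upright on their own pads, but the hand-in call returned no verdict.

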